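Press the three funnels of a ship model home, bow to stern

TASK

The three funnels of the ship model on the cutting mat have just been cemented, working from bow to stern, and each still stands a few millimetres proud of its base. With a fingertip press each funnel lightly straight down until it is fully home, in the order they were cemented: first the forward one (next to the bridge), then the middle one, then the after one. Press gently, do not grasp or lift anything, do not shove the ship along, and leave everything else on the bench where it is.

Things in the scene. Friction and masses are not known exactly. Their poses are not given: they have to be found in the camera images.
- ship: Loose grey plastic model of a three-funnel warship with tan decks, 469 mm long, 50 mm beam, about 0.5 kg, standing on its flat underside on the mat at any heading. Origin: on the underside, below the middle funnel; x to the bow (sharp end, with the bridge tower and the taller mast), y to port, z up. Funnels stand on the centre line at x = +55 mm (forward), 0 (middle), -55 mm (after).
- funnel_fore (a joint): How far the forward funnel stands proud of its base, m: 0 = fully home, starts 0.005 to 0.008, grows if it is pulled out. Its spigot is a tight fit: it stays where it is left and takes about 3 N straight down to slide. Once home, the thin deck under the base starts to give at about 4 N, by 0.4 mm per further N, at most 4 mm (14 N), and springs back when released.
- funnel_mid (a joint): The same for the middle funnel. (More than 20 N anywhere on the ship would crack the thin deck.)
- funnel_aft (a joint): The same for the after funnel (the one nearest the stern).
- cap_fore (a point): Centre of the flat round top (18 mm across, black) of the forward funnel, which is 46 mm tall, the tallest; when home it is 74 mm above the ship's underside.
- cap_mid (a point): Centre of the top of the middle funnel, 18 mm across, 41 mm tall; when home 70 mm above the ship's underside.
- cap_aft (a point): Centre of the top of the after funnel, 18 mm across, 36 mm tall; when home 65 mm above the ship's underside.
- foremast_top (a point): Top of the fixed foremast, 115 mm above the ship's underside, 71 mm ahead of the forward funnel's axis. Just ahead of it stands the bridge tower, 72 mm high. Decks, funnel bases, boats and ventilators round the funnels are all below 42 mm.
- mainmast_top (a point): Top of the fixed mainmast, 101 mm above the ship's underside, 79 mm behind the after funnel's axis.
- mat: Fixed green cutting mat with a white grid, 450 by 620 mm, 3 mm thick. Origin: centre of its underside, on the bench top.
- cement: Bystander: amber glass cement bottle with a white cap, 42 mm across, 61 mm tall, on the mat about 95 mm to port of the ship. Origin: centre of the underside.
- dish: Bystander: shallow steel dish, 68 mm across, 12 mm tall, on the mat about 95 mm to port of the ship. Origin: centre of the underside.
- paint: Bystander: grey paint jar with a white cap, 34 mm across, 42 mm tall, on the mat about 85 mm to starboard of the ship. Origin: centre of the underside.
- sander: Bystander: sanding block, wood between blue-green abrasive, 92 by 30 by 24 mm, on the mat about 100 mm to starboard of the ship. Origin: centre of the underside, x along its length.
- knife: Bystander: capped craft knife with a yellow handle, 150 mm long, 12 mm thick, lying on the bench to the left of the mat. Origin: under its middle, x along it.
- nippers: Bystander: sprue nippers with black handles, 130 mm long, 12 mm thick, lying to the right of the mat. Origin: under the middle, x towards the jaws.
- sprue: Bystander: light grey sprue frame with parts, 130 by 81 by 7 mm, lying to the right of the mat. Origin: centre of the underside, x along its length.
- tweezers: Bystander: steel tweezers, 120 mm long, 7 mm thick, lying on the bench to the left of the mat. Origin: under the middle, x towards the tips.

How it is judged:
By the outcome, as a careful person would: the job done as asked, in the order asked, and still so for the second after the job is handed in, with the robot touching nothing.
It also fails if it takes over 45 s, if anything falls off the work surface, if the arm or the gripper's body presses on something with over 40 N, if the wrist force passes 120 N, or if a joint passes its speed limit or range.

ROBOT

A 7-joint arm with a two-finger parallel gripper is mounted at the origin on the work surface. World frame = base frame: x ahead of the robot, y to its left, z up, the work surface at z = 0. Lengths are in m, angles in rad, forces in N, time in s.
With the tool pointing down it reaches from about 0.425 to 0.925 m from the base axis. Payload 6.8 kg.
Tool frame: the origin (TCP) lies on the front face of the gripper's body, between the roots of the fingers; the fingertips stand 73 mm ahead of it and the grasp point (between the pads) lies 54 mm ahead of it (env.nose_length is the distance from the TCP to the fingertips, in m); z points along the fingers, y is the line along which they close (so a half turn about z gives the same grasp; the last joint's range is limited). The gripper opens to 85 mm and grips with 20 to 120 N. Pads are 22 mm wide; open, the fingers measure 114 mm over their backs; the gripper's body (76 mm by 85 mm) begins 54 mm behind the grasp point. The pads swing forward as they close: fully open they stand 13 mm farther back than shut.
Start: joints at [-1.274, 0.477, 0.022, 1.555, -0.011, 1.109, -0.083], TCP at [0.266, 0.62, 0.304] pointing down, gripper open.
Joint ranges: [-2.96, 2.96], [-0.34, 2.1], [-1.41, 1.46], [0.24, 2.44], [-1.37, 4.51], [0.17, 1.92], [-2.96, 2.96]. Speed limits (rad/s): [2.39, 2.39, 3.14, 3.14, 3.14, 3.14, 3.14].

INTERFACE

Orientations are given as a unit quaternion [w, x, y, z].
In Python, from cell import env, kin, camera, calibration, job gives the robot as it stands. The module is installed in compiled form; this text tells all that it offers. Calls block until the motion is done:
- env.reach(position, orientation): joint-space move of the TCP to a pose.
- env.movel(position, velocity=0.15, rot=None, stop_force=None): straight line of the TCP; rot=None keeps the orientation; velocity is the mean speed in m/s. With stop_force (N) it stops when the force on the tool has changed by that much, and returns True; else False.
- env.goto_joints(angles): joint-space move.
- env.grip(opening, f_grip=None): finger opening in m; f_grip is the grip in N (None keeps the last); returns when the fingers have stopped.
- env.dwell(seconds).
- kin.inverse_kinematics(position, orientation): joint angles nearest the present ones, or None.
- env.get_state(): the state.
- camera(name): name is "side" or "top" or "wrist"; returns (picture, depth): 480x640x3 uint8, blue, green, red; 480x640 float32, m along the optical axis (not along the pixel's ray), 0 where there is no reading.
- calibration(name): a dict with "fx", "fy", "cx", "cy" (pixels), "rvec" (rotation vector, rad) and "tvec" (3), from world to camera coordinates, as OpenCV has them. Camera axes: x right, y down, z forward; pixel columns grow to the right and rows downward; lengths in m; the calibration is good to about 2 mm. A picture is of the moment at which its call begins: read the wrist's pose just before it. calibration takes no time and is no camera call; for the wrist camera it gives the pose at the moment of the call.
A pose or a line that the arm cannot do raises env.PlanningError and nothing moves.
- job.job_done(): hands the job in; it is judged then, once.
The state is a dict: "time": time; "qpos": joint angles; "joint_velocities": joint speeds; "joint_torque": joint torques, N m; "tcp_pos": TCP position; "orientation": TCP orientation; "force": force on the tool from outside, world axes, zero at the start; "torque": the same for the moment, N m; "opening": finger opening in m; "gripper_force": force on a finger pad.
Only numpy, scipy, OpenCV 4.12 (cv2) and the standard library are available. Lean on these libraries where they do the work, as an engineer would, in place of code of your own. Each camera call takes 0.05 s, during which the arm holds its last target. There are 200 camera calls.

## Working session

There is one attempt and no reset: what is moved stays moved. The work goes in short steps, each a Python script; the robot and the scene stay as the last script left them, time stands still between calls to the robot, and variables do not carry over. Pictures are saved under pics/ and viewed, at most 10 in all, crops included, and the job is handed in when it is done.

```bash
mkdir -p pics; cat > h.py <<'E'
import numpy as np, cv2
from cell import env, kin, camera, calibration, job
def cal(n):
    c=calibration(n); R=cv2.Rodrigues(np.array(c["rvec"],float))[0]
    return c,R,np.array(c["tvec"],float).ravel()
def cloud(n,d):
    c,R,t=cal(n); v,u=np.mgrid[:480,:640]
    P=np.stack([(u-c["cx"])/c["fx"]*d,(v-c["cy"])/c["fy"]*d,d],-1)
    return (P-t)@R
def ray(n,u,v,z):
    c,R,t=cal(n); o=-R.T@t; k=R.T@np.array([(u-c["cx"])/c["fx"],(v-c["cy"])/c["fy"],1.])
    return o+k*(z-o[2])/k[2]
E
python3 - <<'E'
from h import *
for n in("top","side"):
    p,d=camera(n); cv2.imwrite(f"pics/{n}0.png",p); np.save(f"{n}0.npy",d)
    c,R,t=cal(n); print(n,c["fx"],-R.T@t,R[2])
s=env.get_state(); print(s["time"],s["orientation"],s["opening"],s["force"],env.nose_length)
E
```

```text
top 452.70276495848555 [0.33651298 0.00174434 1.17924393] [ 0.21569282 -0.0050127  -0.9764484 ]
side 465.99988039666016 [0.38926791 0.77213259 0.73794601] [ 0.16354775 -0.77092602 -0.615569  ]
0.1 [-1.16650456e-04  2.01010458e-01  9.79588761e-01 -8.00497447e-04] 0.08553925616139434 [ 0.78871856 -0.53386475 -0.06163912] 0.0726
```

View pics/top0.png

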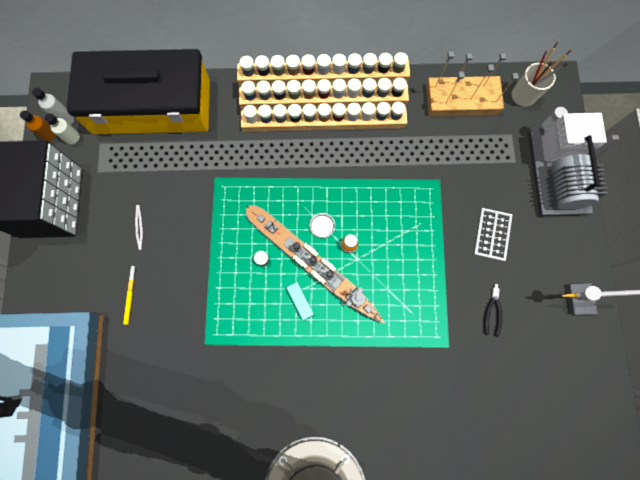

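View pics/side0.png

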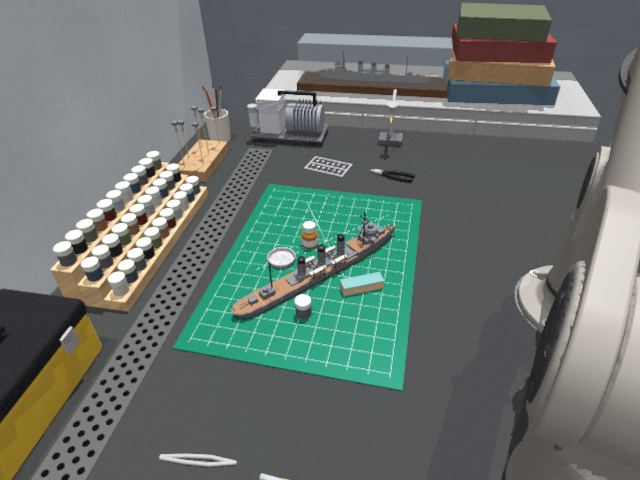

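The bow is at the lower right in top (385,320) and the upper right in side (395,230). The funnels are near (330,275), (311,260) and (293,245) in top, fore to aft. Next I'll zoom in and measure the caps in both views.

```bash
python3 - <<'E'
from h import *
t=cv2.imread("pics/top0.png"); s=cv2.imread("pics/side0.png")
a=cv2.resize(t[225:325,270:400],None,fx=3,fy=3,interpolation=cv2.INTER_CUBIC)
b=cv2.resize(s[205:305,270:400],None,fx=3,fy=3,interpolation=cv2.INTER_CUBIC)
cv2.imwrite("pics/crop.png",np.hstack([a,b]))
for n,im in(("top",t),("side",s)):
    d=np.load(n+"0.npy"); P=cloud(n,d)
    roi=np.zeros((480,640),bool); roi[200:330,235:400]=1
    mat=(im[...,1]>110)&(im[...,2]<60)&roi
    print(n,"mat z",np.median(P[mat][:,2]))
    m=(roi&(P[...,2]>.06)&(P[...,2]<.13)&(d>0)).astype(np.uint8)
    k,l,st,ce=cv2.connectedComponentsWithStats(m)
    for i in range(1,k):
        if st[i,4]<3: continue
        q=P[l==i]; zt=np.percentile(q[:,2],90); top=q[q[:,2]>zt-.006]
        print(st[i,4],ce[i].round(1),im[l==i].mean(0).astype(int),"zmax",q[:,2].max().round(4),zt.round(4),"xyz",top.mean(0).round(4))
E
```

```text
top mat z 0.0036930211007419646
12 [272.4 223.9] [105 117 131] zmax 0.1057 0.1023 xyz [0.6401 0.0907 0.1045]
109 [350.9 239.9] [252 253 250] zmax 0.0695 0.0669 xyz [ 0.5982 -0.1052  0.0647]
49 [296.8 245.4] [ 90  95 101] zmax 0.0774 0.0756 xyz [0.586  0.0314 0.0737]
56 [313.4 259.1] [ 95  99 105] zmax 0.0837 0.0819 xyz [ 0.5497 -0.0092  0.0794]
55 [330.2 273.3] [104 106 106] zmax 0.0877 0.0847 xyz [ 0.5126 -0.0498  0.0825]
173 [357.6 296.7] [195 198 188] zmax 0.1222 0.094 xyz [ 0.4654 -0.1029  0.0972]
side mat z 0.0025249736067846163
168 [368.2 224.4] [121 121 105] zmax 0.1189 0.0994 xyz [ 0.4645 -0.103   0.1039]
88 [309.  224.7] [236 240 236] zmax 0.0662 0.065 xyz [ 0.5975 -0.1042  0.0633]
5 [361.4 229. ] [102 103  91] zmax 0.0698 0.0698 xyz [ 0.4701 -0.1053  0.0684]
92 [340.5 239.3] [68 69 57] zmax 0.0854 0.0823 xyz [ 0.5124 -0.05    0.0806]
88 [321.2 249.5] [73 74 62] zmax 0.0809 0.0787 xyz [ 0.5491 -0.0093  0.0768]
78 [301.1 260.6] [70 71 61] zmax 0.0766 0.0732 xyz [0.5862 0.0319 0.0714]
34 [269.7 270. ] [74 90 38] zmax 0.1042 0.0983 xyz [0.6391 0.0896 0.0996]
```

View pics/crop.png

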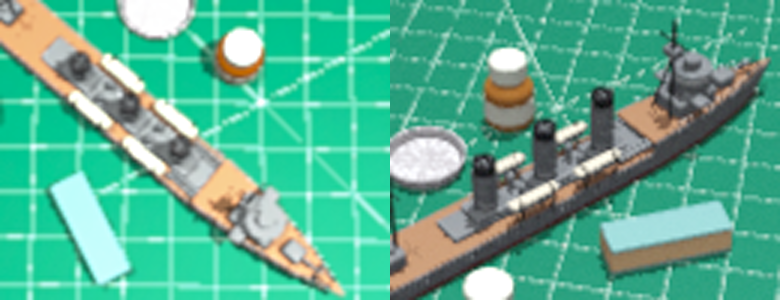

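Both views agree to about 1 mm, and everything checks against the given sizes:
- **Caps:** fore (0.5125,-0.050), mid (0.5494,-0.009), aft (0.586,0.0317).
- **Spacing:** 55 mm between funnels, with the foremast and bridge beyond the fore funnel.

I'll shut the fingers and go above the fore funnel.

```bash
cat >> h.py <<'E'
from scipy.spatial.transform import Rotation
N=env.nose_length
CAPS=dict(fore=(.5125,-.0499,.077),mid=(.5494,-.0092,.073),aft=(.5861,.0316,.068))
def quat(s):
    y=s*np.array([.744,-.668,0]); y/=np.linalg.norm(y); z=np.array([0,0,-1.]); x=np.cross(y,z)
    q=Rotation.from_matrix(np.stack([x,y,z],1)).as_quat(); return q[[3,0,1,2]]
E
python3 - <<'E'
from h import *
x,y,_=CAPS["fore"]; q0=np.array(env.get_state()["qpos"])
best=None
for s in(1,-1):
    j=kin.inverse_kinematics([x,y,.30],quat(s))
    if j is not None:
        print(s,np.round(j,2)); c=np.abs(np.array(j)-q0).max()
        if best is None or c<best[0]: best=(c,s,j)
open("sign","w").write(str(best[1]))
env.grip(0.0,20)
env.goto_joints(best[2])
p,d=camera("wrist"); cv2.imwrite("pics/w1.png",p)
env.movel([x,y,.077+.020+N],.15)
env.dwell(.3)
F=[]
for i in range(8): env.dwell(.03); F.append(env.get_state()["force"])
st=env.get_state(); print(st["time"],st["tcp_pos"],st["opening"],np.mean(F,0),np.std(F,0))
p,d=camera("side"); cv2.imwrite("pics/s1.png",cv2.resize(p[150:310,240:440],None,fx=4,fy=3.75)[:600,:800])
E
```

```text
1 [-0.69  0.27  0.8   1.98 -0.23  0.99 -0.51]
-1 [-0.35  0.22  0.39  1.96 -0.1   0.98  2.49]
5.0333 [ 0.51251499 -0.04985126  0.16965386] 2.380503468620458e-05 [ 0.2359164  -0.12205985 -0.16524412] [0.39507574 0.3222513  0.42300567]
```

View pics/w1.png

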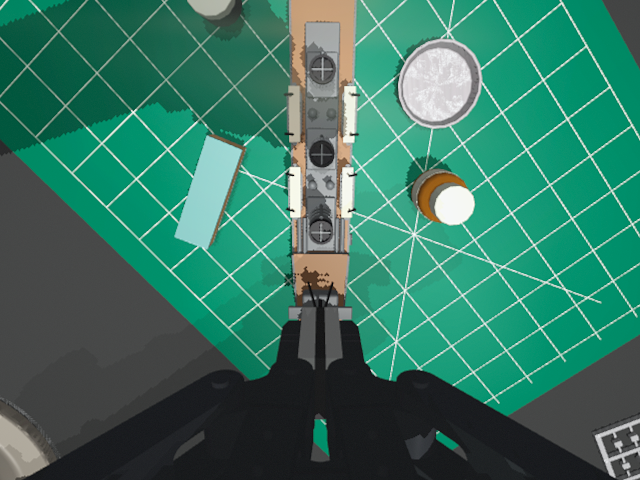

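View pics/s1.png

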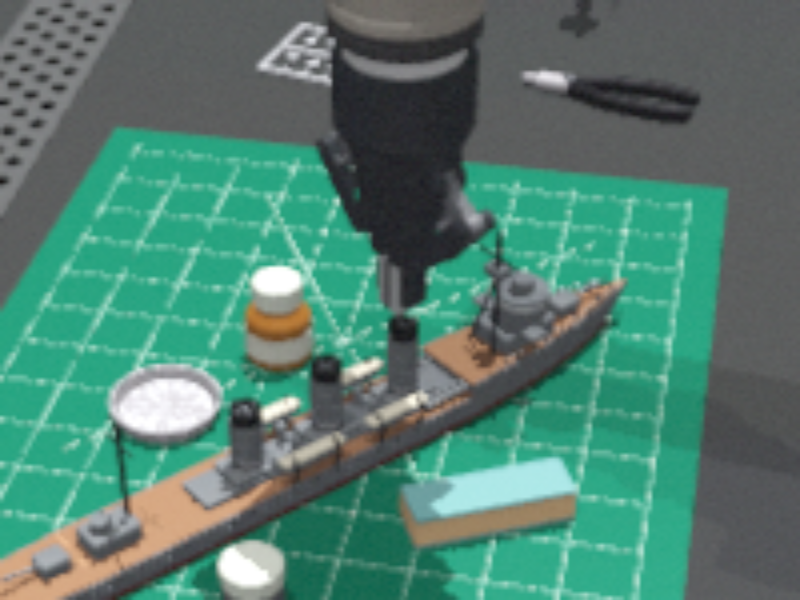

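In the wrist view the caps line up at u≈321 (v 231, 154, 69), in line with the fingers. In the side view the tip is directly above the fore cap. Now I'll press it slowly and judge "home" by held force above 4 N and by tip height.

```bash
cat >> h.py <<'E'
def mf(n=10):
    F=[]
    for i in range(n): env.dwell(.02); F.append(env.get_state()["force"])
    return np.mean(F,0)
def press(name,f=6.0):
    x,y,zh=CAPS[name]; f0=mf()
    env.movel([x,y,zh+.0105+N],.05)
    for k in range(3):
        hit=env.movel([x,y,zh-.004+N],.006,stop_force=f)
        fm=mf()-f0; s=env.get_state()
        print(name,hit,"F",fm.round(2),"tip-home mm",((s["tcp_pos"][2]-N-zh)*1e3).round(2),"t",s["time"])
        if fm[2]>4.2 or not hit: break
    p=np.array(s["tcp_pos"]); env.movel([p[0],p[1],zh+.025+N],.06)
E
python3 - <<'E'
from h import *
press("fore")
p,d=camera("side"); P=cloud("side",d)
for n,(x,y,z) in CAPS.items():
    m=(np.hypot(P[...,0]-x,P[...,1]-y)<.012)&(P[...,2]>.05)&(P[...,2]<.095)
    print(n,np.percentile(P[m][:,2],90)-z,P[m][:,:2].mean(0))
E
```

```text
fore True F [-0.44  0.16  6.65] tip-home mm -0.47 t 7.4417
fore -0.00045167973635250325 [ 0.51174028 -0.04692136]
mid 0.005232615061705123 [ 0.54838982 -0.00591242]
aft 0.005553544656636086 [0.58576789 0.03480908]
```

The fore funnel is home: 6.7 N held, and the cap height dropped to its home value. Next the middle, then the after one.

```bash
python3 - <<'E'
from h import *
def show():
    p,d=camera("side"); P=cloud("side",d)
    for n,(x,y,z) in CAPS.items():
        m=(np.hypot(P[...,0]-x,P[...,1]-y)<.012)&(P[...,2]>.05)&(P[...,2]<.095)
        print(n,np.percentile(P[m][:,2],90)-z,P[m][:,:2].mean(0))
for n in("mid","aft"):
    x,y,z=CAPS[n]; env.movel([x,y,.077+.025+N],.1); env.dwell(.2)
    press(n); show()
x,y,z=CAPS["aft"]; env.movel([x,y,.30],.15); show()
p,d=camera("side"); cv2.imwrite("pics/s2.png",cv2.resize(p[150:310,240:440],None,fx=4,fy=3.75))
print(env.get_state()["time"])
E
```

```text
mid True F [-1.09  0.    5.49] tip-home mm -1.18 t 11.5917
fore 0.00010291382349843226 [ 0.51156332 -0.04692508]
mid -0.0010494896999333897 [ 0.54832751 -0.0064137 ]
aft 0.005346605478529373 [0.58591188 0.03446696]
aft True F [-0.99  0.41  6.12] tip-home mm -0.97 t 15.8333
fore -0.0006265217050731159 [ 0.51152668 -0.04685359]
mid -0.001208584379706057 [ 0.54834402 -0.00662532]
aft 0.0006064759836218875 [0.58562644 0.03408242]
fore -0.0003023179186318753 [ 0.51162183 -0.04656182]
mid -0.0010908795727414544 [ 0.54841782 -0.00650131]
aft -0.0005276820874915433 [0.58573575 0.03337202]
17.625
```

View pics/s2.png

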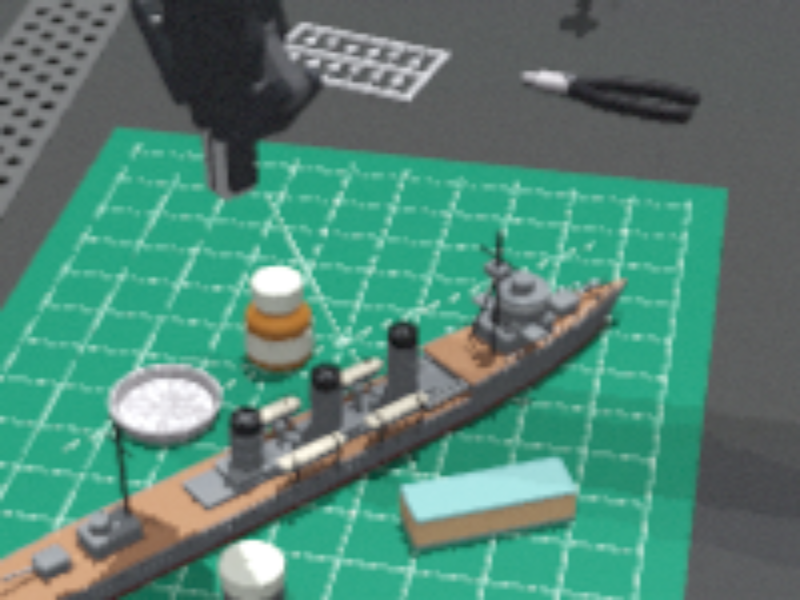

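The side view shows all three caps lowered to their home heights, at crop positions (403,335), (325,377) and (246,422). The ship and the visible bystanders have not moved, and the hand is clear.

```bash
python3 -c "
from h import *
print(job.job_done())"
```

```text
the job is handed in; nothing more can be done
None
```

I pressed the three funnels home in order (fore, middle, after) with 5.5 to 6.7 N each, the ship did not shift in the side view, and I handed the job in after about 18 s of robot time; the hand-in returned no verdict.

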